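# Turn the parts carousel and fetch the clevis fork

## Robot

A 6-joint arm with a two-finger parallel gripper is mounted at the origin on the work surface. World frame = base frame: x ahead of the robot, y to its left, z up, the work surface at z = 0. Lengths are in mm, angles in degrees, forces in N, time in s.
With the tool pointing down it reaches from about 300 to 775 mm from the base axis. Payload 14.6 kg.
Tool frame: the origin (TCP) lies between the finger pads; the fingertips stand 22 mm ahead of it and the grasp point (between the pads) lies 3 mm ahead of it; z points along the fingers, y is the line along which they close (so a half turn about z gives the same grasp; the last joint's range is limited). The gripper opens to 94 mm and grips with 3 to 60 N. Pads are 16 mm wide; open, the fingers measure 119 mm over their backs; the gripper's body (75 mm by 177 mm) begins 78 mm behind the grasp point.
Start: joints at [-71.081, 17.183, 87.147, -0, 75.671, -3.816], TCP at [212.55, -507.259, 205.446] pointing down, gripper open.
Joint ranges: [-173.82, 173.82], [-45.26, 126.66], [13.44, 144.39], [-59.66, 239.66], [0, 175.72], [-146.38, 146.38]. Speed limits (degrees/s): [127.2, 127.2, 147.25, 180, 180, 180].

## Interface

Orientations are given as [roll, pitch, yaw] about the fixed x, y, z axes, in that order (R = Rz(yaw) Ry(pitch) Rx(roll)).
In Python, from rig import ctrl gives the robot as it stands. The module is installed in compiled form; this text tells all that it offers.
- The arm moves only by the tool play_rows, never from a script. Its argument "commands" is a list of rows, each an object with "dp": the shift along the tool's x, y, z in mm, a list of three; "spin": the turn about the tool's z in degrees. In form: [{"dp": [tx, ty, tz], "spin": spin}, ...]. A call has 1 to 5 rows; each row shifts and turns the commanded pose from where the row before left it, along the tool's axes as they then stand; what a row does not reach is not made up. A row lasts 1/12 s, in which the tool goes at most 41.7 mm and 7.16 degrees, less where a joint would pass 70% of its speed; a pose out of reach is approached as far as the arm can. A call is refused whole if a number of a shift passes 41.7 or a number of a turn 7.16, either way. A call with a gripper value outside its range is refused whole. "grip" is the closure in counts, from 0 (fully open) to 255 (shut), set as the call begins (left out, the last holds). The fingers move at their own pace and stop on an object; "grip_force" is the grip in N (left out, the last holds). Time passes only in rows, so rows that do not move let the fingers close. It gives the time, the measured TCP pose, the force, the opening and the grip force at its end, in the units of the state.
- ctrl.sense(): the state, without advancing time (a new reading comes with each control period).
- ctrl.capture(name): name is "side" or "top" or "wrist"; returns a dict with "color" (480x640x3 uint8, blue, green, red), "camera_matrix" (3x3 intrinsics, pixels), "R" (3x3) and "t" (3): a world point X has camera coordinates R X + t. Camera axes: x right, y down, z forward; pixel columns grow to the right and rows downward; lengths in mm; the calibration is good to about 2 mm. The wrist camera is an equidistant fisheye: a pixel r from the principal point sees the ray r / f radians off the axis. A picture is of the moment at which its call begins. There is no depth.
- ctrl.close_job(): hands the job in; it is judged then, once.
The state is a dict: "t": time; "q": joint angles; "joint_velocities": joint speeds; "joint_efforts": joint torques, N m; "tool_pos": TCP position; "ee_rot": TCP orientation; "ft_force": force on the tool from outside, world axes, zero at the start; "ft_torque": the same for the moment, N m; "opening": opening from 0.0 (shut) to 1.0 (fully open); "grasp_force": force on a finger pad.
Only numpy, scipy, OpenCV 4.12 (cv2) and the standard library are available. Lean on these libraries where they do the work, as an engineer would, in place of code of your own. Each camera call takes 0.05 s, during which the arm holds its last target. There are 200 camera calls.

## Task

Turn the revolving parts stand until the lower bin holding the clevis fork (the U-shaped one) faces the open front of the wire guard, and let it come to rest. Then take the fork out, carry it to the empty grey tray and set it down gently (do not drop it) so that it lies flat inside; leave the other parts in their bins and everything else on the bench where it is.

Things in the scene. Friction and masses are not known exactly. Their poses are not given: they have to be found in the camera images.
- stand: fixed foot of the parts carousel, with the wire guard. Origin: on the carousel's upright axis, at bench level. Its -x axis points out of the guard's open front, to the robot's right (towards the trays).
- guard_top (a point): where the spokes of the wire guard meet, over the axis, z = 275 mm. Thin wires: uprights 222 mm from the axis, 262 mm tall, bent in as spokes to this point; they cover the rear, within 84 degrees either side of the stand's +x. The other 192 degrees, centred on -x, are open
- carousel: grey rotor: turns endlessly either way about the stand's axis (friction about 0.5 Nm, 3 N at a post; stays where left). Origin on the axis at bench level, z up; +x runs along the middle of the fork's bin. Lower tier: round floor of radius 195 mm, top at z = 45 mm, lip 12 mm high at its edge, four quarter-circle bins round a central column of radius 20 mm
- upper_tier (a point): centre of the underside of the upper tier, z = 200 mm: a small-parts disc of radius 118 mm with walls up to z = 238 mm. It turns with the carousel and overhangs the inner part of the lower bins, so a gripper pointing straight down cannot get at the parts: come in from outside with the tool leaning about 35 degrees, fingers pointing down and inward
- post_a (a point): centre of the top of an upright round steel post on the lower tier, for turning the carousel: diameter 16 mm, 170 mm tall from the floor of the tier (top at z = 215 mm), 180 mm from the axis, at 45 degrees (counter-clockwise) from the carousel's +x
- post_b (a point): the same post at 135 degrees
- post_c (a point): the same post at 225 degrees
- post_d (a point): the same post at 315 degrees
- bin_fork (a point): point on the floor of the fork's bin, in the middle of the bin's angle, 107 mm from the axis, z = 45 mm. The bin faces the front when this point lies within about 30 degrees of the stand's -x. Radial walls 40 mm high, 4 mm thick, reaching 168 mm from the axis, part the bins at 45, 135, 225, 315 degrees from the carousel's +x
- fork: steel clevis fork, 122 mm long, 30 mm tall as it lies, about 0.45 kg: a block 20 mm long and 36 mm wide; two prongs 42 mm long, 10 mm thick, 16 mm apart along its +x; a round shank 60 mm long, diameter 20 mm, along -x. Origin: underside of the block's centre, near the centre of mass; z up. Lies in its bin, prongs outward, shank under the upper tier
- fork_block (a point): middle of the fork's block, 15 mm above its underside: grip here, across the 36 mm sides (along the fork's y)
- bolt: steel hex-head bolt, 116 mm long, shank diameter 20 mm, in the bin 90 degrees counter-clockwise from the fork's; stays in its bin. Origin under it, x outward
- eye: steel eye bolt, 121 mm long, ring 62 mm across, in the bin across from the fork's; stays in its bin. Origin under it, x outward
- stud: steel ball stud, 109 mm long, ball diameter 38 mm outward, collar inward, in the bin 270 degrees from the fork's; stays in its bin. Origin under it, x outward
- tray: the empty one of two equal grey plastic trays standing side by side, fixed; 170 mm (its x) by 210 mm (its y) outside, 35 mm high, walls and floor 5 mm thick. Origin: centre of its underside
- full_tray: the other grey tray, same size, fixed, holding a dark square nut plate and a brass bush
- hub_nut: dark nut plate, 50 mm square, 22 mm thick, with a hole, loose in the full tray
- bush: brass cylinder, diameter 40 mm, 50 mm long, lying in the full tray
- spanner: spanner 190 mm long lying on the bench beyond the trays
- disc: dark grinding disc, diameter 100 mm, 6 mm thick, flat on the bench in front of the robot
- oil: blue oil bottle, diameter 72 mm, 190 mm tall, standing beyond the space between carousel and trays
- mug: white mug, 80 mm across, 90 mm tall, standing beyond the space between carousel and trays

How it is judged:
By the outcome, as a careful person would: the job done as asked, in the order asked, and still so for the second after the job is handed in, with the robot touching nothing.
It also fails if it takes over 72 s, if anything falls off the work surface, if the arm or the gripper's body presses on something with over 40 N, if the wrist force passes 120 N, or if a joint passes its speed limit or range.

## Working session

There is one attempt and no reset: what is moved stays moved. The work goes in short steps, Python scripts to look and compute and a tool call to move; the robot and the scene stay as the last step left them, time stands still between calls to the robot, and variables do not carry over. Pictures are saved under pics/ and viewed, at most 10 in all, crops included, and the job is handed in when it is done.

Besides the shell and the picture viewer there is one more tool, called after "Call:" as name([rows], argument=value, ...), one row to a line, values as JSON. play_rows: Moves the arm, as the interface text tells. Its arguments: {"type":"object","properties":{"commands":{"type":"array"},"grip":{"type":"number"},"grip_force":{"type":"number"}},"required":["commands"]}

```bash
mkdir -p pics && python3 - <<'E'
from rig import ctrl
import cv2, numpy as np
for n in ("side","top"):
    c=ctrl.capture(n); cv2.imwrite(f"pics/{n}0.png",c["color"])
    np.savez(f"{n}0.npz",K=c["camera_matrix"],R=c["R"],t=c["t"])
    print(n,np.round(c["camera_matrix"],1).tolist(),np.round(-np.array(c["R"]).T@c["t"],0),np.round(c["R"],3).tolist())
s=ctrl.sense();print({k:np.round(v,2).tolist() for k,v in s.items()})
E
```

```text
side [[496.9, 0.0, 322.6], [0.0, 496.9, 243.5], [0.0, 0.0, 1.0]] [-206.  791.  889.] [[-0.685, -0.728, 0.007], [-0.4, 0.368, -0.84], [0.609, -0.578, -0.543]]
top [[480.1, 0.0, 326.4], [0.0, 480.1, 238.0], [0.0, 0.0, 1.0]] [ 360.   30. 1460.] [[0.025, -1.0, -0.009], [-0.99, -0.023, -0.141], [0.141, 0.012, -0.99]]
{'t': 0.1, 'q': [-71.08, 17.21, 87.18, 0.0, 75.67, -3.82], 'joint_velocities': [-0.08, -0.08, -0.12, -0.02, 0.11, 0.03], 'joint_efforts': [0.0, -53.27, -35.33, 0.07, 0.02, -0.0], 'tool_pos': [212.49, -507.04, 204.95], 'ee_rot': [-179.94, -0.0, 22.74], 'ft_force': [0.26, -0.82, 0.02], 'ft_torque': [-0.02, -0.03, 0.01], 'grasp_force': 0.0, 'opening': 1.0}
```

View pics/top0.png

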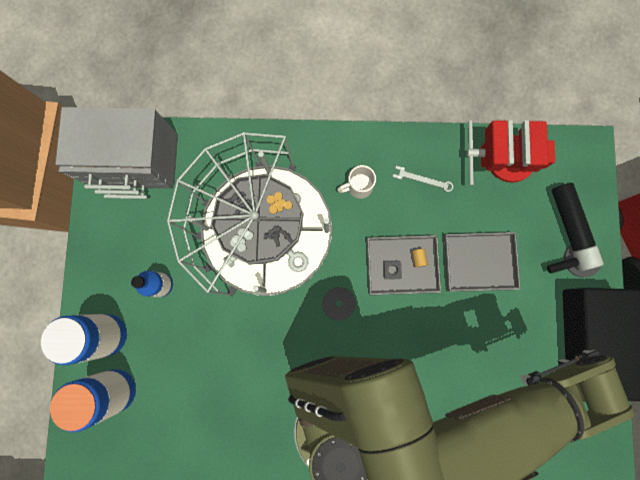

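View pics/side0.png

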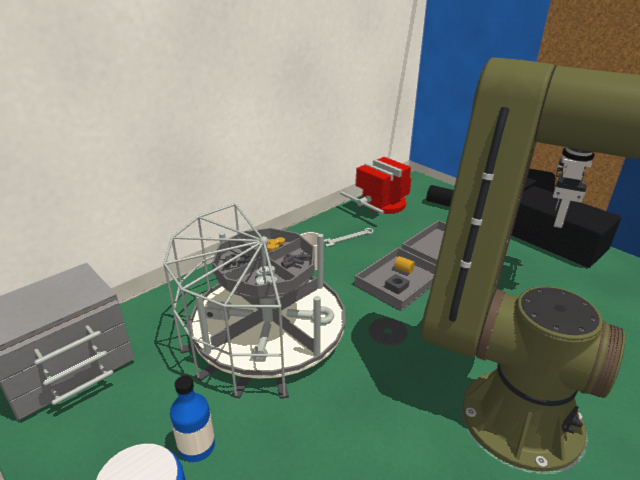

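```bash
python3 - <<'E'
import cv2, numpy as np
a=cv2.imread("pics/top0.png")[120:310,160:350]; b=cv2.imread("pics/side0.png")[195:400,155:360]
a=cv2.resize(a,(570,570),interpolation=cv2.INTER_CUBIC)
cv2.imwrite("pics/crop1.png",a)
b=cv2.resize(b,(600,600),interpolation=cv2.INTER_CUBIC); cv2.imwrite("pics/crop2.png",b)
E
```

```text
(no output)
```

View pics/crop1.png

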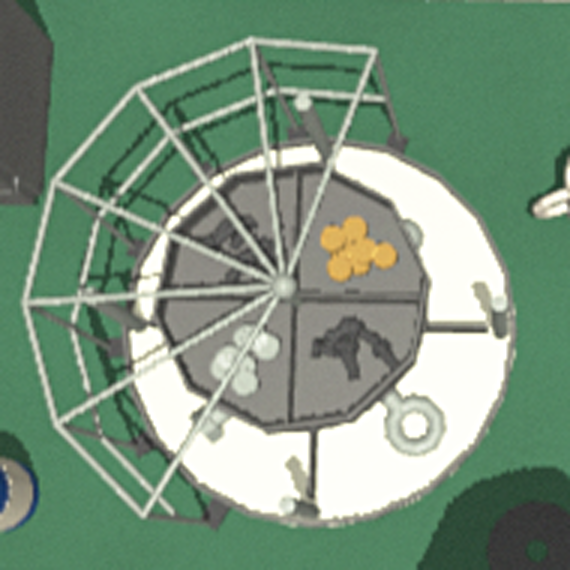

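View pics/crop2.png

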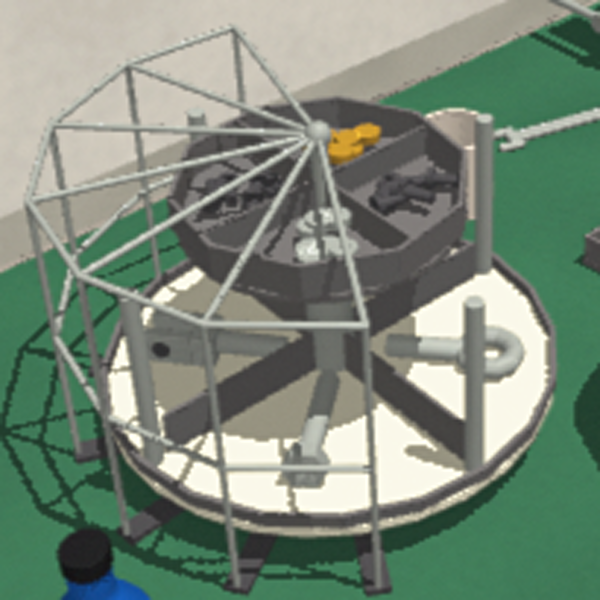

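```bash
cat > h.py <<'E'
import numpy as np, cv2
from scipy.optimize import least_squares
C={n:np.load(f"{n}0.npz") for n in("top","side")}
def proj(n,P):
    c=C[n];q=np.atleast_2d(P)@c["R"].T+c["t"];q=q@c["K"].T;return q[:,:2]/q[:,2:]
def back(n,uv,z):
    c=C[n];d=c["R"].T@np.linalg.solve(c["K"],[*uv,1]);o=-c["R"].T@c["t"];return o+d*(z-o[2])/d[2]
ct=lambda u,v:(u/3+159.7,v/3+119.7)
cs=lambda u,v:(u*205/600+154.7,v*205/600+194.7)
def pol(ax,r,deg,z): 
    a=np.radians(deg);return [ax[0]+r*np.cos(a),ax[1]+r*np.sin(a),z]
E
python3 - <<'E'
from h import *
for n,p in (("top",ct(285,286)),("side",cs(318,130))): print("axis",n,back(n,p,275).round(1))
ax=back("top",ct(285,286),275)
for nm,p,z in (("up1",ct(376,50),262),("up2",ct(145,516),262),("pR",ct(499,301),215),("pB",ct(289,506),215),("pT",ct(302,101),215),("pL",ct(90,295),215),("eye",ct(413,425),57)):
    w=back("top",p,z); d=w-ax; print(nm,w.round(0),np.hypot(*d[:2]).round(1),np.degrees(np.arctan2(d[1],d[0])).round(1))
for nm,p,z in (("sR",cs(484,119),215),("sB",cs(475,302),215),("sT",cs(196,114),215),("eye",cs(495,350),57)):
    w=back("side",p,z); d=w-ax; print(nm,w.round(0),np.hypot(*d[:2]).round(1),np.degrees(np.arctan2(d[1],d[0])).round(1))
for p in ((445,234),(517,232),(520,288),(447,290)): print(back("top",p,35).round(1))
print("full");
for p in ((367,238),(438,236),(440,292),(369,294)): print(back("top",p,35).round(1))
print("mug",back("top",(362,178),90).round(0),"oil",back("top",(138,283),190).round(0),"disc",back("top",(339,304),6).round(0))
E
```

```text
axis top [582.8 226.1 275. ]
axis side [588.1 224.9 275. ]
up1 [795. 159. 262.] 222.7 -17.6
up2 [389. 336. 262.] 222.7 150.6
pR [585.  47. 215.] 178.8 -89.3
pB [402. 224. 215.] 181.3 -179.3
pT [763. 228. 215.] 180.3 0.8
pL [582. 408. 215.] 181.5 90.2
eye [489. 131.  57.] 134.2 -134.6
sR [582.  52. 215.] 174.4 -90.3
sB [402. 229. 215.] 181.1 179.2
sT [759. 232. 215.] 176.3 2.0
eye [485. 128.  57.] 138.5 -135.2
[ 583.4 -307.6   35. ]
[ 594.4 -522.7   35. ]
[ 427.6 -526.3   35. ]
[ 416.5 -311.8   35. ]
full
[565.8 -74.3  35. ]
[ 576.8 -286.6   35. ]
[ 410.2 -291.1   35. ]
[399.2 -82.3  35. ]
mug [735. -53.  90.] oil [409. 541. 190.] disc [368.   5.   6.]
```

The top view puts the axis near (582.5, 227.5) and the guard front at about -113.5°. The eye is at -135°, so the fork is at +45°, behind the guard, and posts sit at 0, 90, 180 and 270°. I'll turn clockwise about 157° in two pulls on the post at 270°. First I turn the tool and travel there.

Call:
play_rows([
  {"dp": [0, 0, 0], "spin": -6.73},
  {"dp": [0, 0, 0], "spin": -6.73},
  {"dp": [0, 0, 0], "spin": -6.73},
  {"dp": [0, 0, 0], "spin": -6.73},
  {"dp": [0, 0, 0], "spin": -6.73},
], grip=0)

```text
t: 0.52
tool_pos: [212.5, -507.1, 205.1]
ee_rot: [-180.0, -0.0, 56.7]
ft_force: [-0.3, -0.3, -0.2]
opening: 0.999
grasp_force: 0.0
```

Call:
play_rows([
  {"dp": [0, 0, 0], "spin": -6.73},
  {"dp": [0, 0, 0], "spin": -6.73},
  {"dp": [0, 0, 0], "spin": -6.73},
  {"dp": [0, 0, 0], "spin": -6.73},
  {"dp": [0, 0, 0], "spin": -6.73},
])

```text
t: 0.93
tool_pos: [212.5, -507.1, 205.1]
ee_rot: [-180.0, -0.0, 90.4]
ft_force: [-0.1, -0.1, 0.0]
opening: 0.998
grasp_force: 0.0
```

Call:
play_rows([
  {"dp": [20, 20, 0], "spin": 0},
  {"dp": [37, 37, 0], "spin": 0},
  {"dp": [37, 37, 0], "spin": 0},
  {"dp": [37, 37, 0], "spin": 0},
  {"dp": [37, 37, 0], "spin": 0},
])

```text
t: 1.35
tool_pos: [351.2, -367.7, 205.3]
ee_rot: [-180.0, -0.0, 90.0]
ft_force: [1.1, -1.7, -0.0]
opening: 1.0
grasp_force: 0.0
```

Call:
play_rows([
  {"dp": [37, 37, 0], "spin": 0},
  {"dp": [37, 37, 0], "spin": 0},
  {"dp": [37, 37, 0], "spin": 0},
  {"dp": [37, 37, 0], "spin": 0},
  {"dp": [37, 37, 0], "spin": 0},
])

```text
t: 1.77
tool_pos: [498.6, -220.1, 205.3]
ee_rot: [-180.0, -0.0, 90.0]
ft_force: [-0.2, -0.3, 0.7]
opening: 1.0
grasp_force: 0.0
```

Call:
play_rows([
  {"dp": [17, 17, 0], "spin": 0},
  {"dp": [0, 0, 0], "spin": 0},
  {"dp": [0, 0, 0], "spin": 0},
])

```text
t: 2.02
tool_pos: [514.8, -204.0, 204.9]
ee_rot: [-179.9, -0.0, 90.2]
ft_force: [-1.0, 0.1, -0.1]
opening: 1.002
grasp_force: 0.0
```

Call:
play_rows([
  {"dp": [25, 22.6, -1], "spin": 0},
  {"dp": [25, 22.6, -1], "spin": 0},
  {"dp": [25, 22.6, -1], "spin": 0},
  {"dp": [25, 0, 0], "spin": 0},
  {"dp": [25, 0, 0], "spin": 0},
])

```text
t: 2.43
tool_pos: [582.2, -79.9, 207.9]
ee_rot: [-179.9, -0.0, 90.0]
ft_force: [-0.0, -0.6, -0.0]
opening: 1.002
grasp_force: 0.0
```

Call:
play_rows([
  {"dp": [28, 0, 0], "spin": 0},
  {"dp": [28, 0, 0], "spin": 0},
  {"dp": [25, 0, 0], "spin": 0},
  {"dp": [0, 0, 0], "spin": 0},
  {"dp": [0, 0, 0], "spin": 0},
])

```text
t: 2.85
tool_pos: [581.9, 0.7, 208.5]
ee_rot: [-180.0, 0.0, 90.1]
ft_force: [-0.2, -0.4, 0.5]
opening: 1.0
grasp_force: 0.0
```

```bash
python3 - <<'E'
from rig import ctrl
import cv2,numpy as np
w=ctrl.capture("wrist")["color"];t=ctrl.capture("top")["color"]
cv2.imwrite("pics/m1.png",np.hstack([cv2.resize(w,(400,300)),cv2.resize(t[120:310,160:413],(400,300))]))
print(ctrl.sense()["tool_pos"])
E
```

```text
[ 5.82037662e+02 -3.66346237e-01  2.08427233e+02]
```

View pics/m1.png

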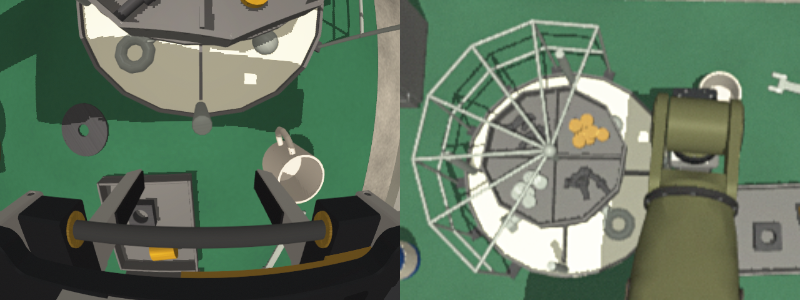

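The wrist view shows the post top at (203,125), in line with the middle of the fingers at (130…262). Advancing to straddle it, then gripping.

Call:
play_rows([
  {"dp": [16, 0, 0], "spin": 0},
  {"dp": [16, 0, 0], "spin": 0},
  {"dp": [15, 0, 0], "spin": 0},
  {"dp": [0, 0, 0], "spin": 0},
])

```text
t: 3.28
tool_pos: [582.1, 48.5, 208.4]
ee_rot: [-180.0, -0.0, 90.0]
ft_force: [0.0, -0.2, -0.1]
opening: 1.002
grasp_force: 0.0
```

Call:
play_rows([
  {"dp": [0, 0, 0], "spin": 0},
  {"dp": [0, 0, 0], "spin": 0},
  {"dp": [0, 0, 0], "spin": 0},
  {"dp": [0, 0, 0], "spin": 0},
  {"dp": [0, 0, 0], "spin": 0},
], grip=255, grip_force=10)

```text
t: 3.7
tool_pos: [582.2, 47.5, 208.4]
ee_rot: [-180.0, 0.0, 90.0]
ft_force: [0.0, 0.5, -0.2]
opening: 0.679
grasp_force: 0.0
```

Call:
play_rows([
  {"dp": [0, 0, 0], "spin": 0},
  {"dp": [0, 0, 0], "spin": 0},
  {"dp": [0, 0, 0], "spin": 0},
  {"dp": [0, 0, 0], "spin": 0},
  {"dp": [0, 0, 0], "spin": 0},
])

```text
t: 4.12
tool_pos: [582.2, 48.2, 208.5]
ee_rot: [180.0, -0.0, 90.0]
ft_force: [0.1, -0.5, -0.7]
opening: 0.327
grasp_force: 0.0
```

```bash
python3 - <<'E'
from rig import ctrl
import numpy as np
from scipy.spatial.transform import Rotation as Ro
c=ctrl.capture("wrist");s=ctrl.sense()
T=Ro.from_euler("xyz",s["ee_rot"],degrees=True).as_matrix()
o=-np.array(c["R"]).T@c["t"]
print("cam in tool",(T.T@(o-s["tool_pos"])).round(1),"axis",(T.T@np.array(c["R"])[2]).round(2))
print({k:np.round(v,2).tolist() for k,v in s.items()})
E
```

```text
cam in tool [  76.3    0.8 -179.2] axis [-0.26 -0.    0.97]
{'t': 4.17, 'q': [1.14, 21.44, 81.09, -0.0, 77.48, 1.1], 'joint_velocities': [-0.06, 0.03, -0.01, 0.01, 0.04, 0.04], 'joint_efforts': [-0.02, -57.79, -35.68, 0.07, 0.01, -0.0], 'tool_pos': [582.18, 48.14, 208.47], 'ee_rot': [180.0, 0.0, 90.04], 'ft_force': [0.23, 0.05, 0.06], 'ft_torque': [-0.06, -0.09, -0.02], 'grasp_force': 0.0, 'opening': 0.29}
```

Call:
play_rows([
  {"dp": [0, 0, 0], "spin": 0},
  {"dp": [0, 0, 0], "spin": 0},
  {"dp": [0, 0, 0], "spin": 0},
  {"dp": [0, 0, 0], "spin": 0},
  {"dp": [0, 0, 0], "spin": 0},
], grip_force=15)

```text
t: 4.58
tool_pos: [582.3, 48.1, 208.5]
ee_rot: [180.0, -0.0, 90.0]
ft_force: [1.3, -0.3, -1.0]
opening: 0.161
grasp_force: 15.0
```

Call:
play_rows([
  {"dp": [0.3, -11.1, 0], "spin": 3.54},
  {"dp": [1.4, -22.2, 0], "spin": 7.08},
])

```text
t: 4.75
tool_pos: [550.1, 51.0, 208.3]
ee_rot: [179.9, -0.0, 79.3]
ft_force: [3.2, 8.8, 4.4]
opening: 0.159
grasp_force: 15.0
```

Call:
play_rows([
  {"dp": [1.4, -22.2, 0], "spin": 7.08},
  {"dp": [1.4, -22.2, 0], "spin": 7.08},
  {"dp": [1.4, -22.2, 0], "spin": 7.08},
  {"dp": [1.4, -22.2, 0], "spin": 7.08},
  {"dp": [1.4, -22.2, 0], "spin": 7.08},
])

```text
t: 5.17
tool_pos: [452.1, 103.9, 208.4]
ee_rot: [180.0, -0.1, 43.6]
ft_force: [12.5, 7.7, -7.0]
opening: 0.157
grasp_force: 15.0
```

Call:
play_rows([
  {"dp": [1.4, -22.2, 0], "spin": 7.08},
  {"dp": [1.4, -22.2, 0], "spin": 7.08},
  {"dp": [1.4, -22.2, 0], "spin": 7.08},
  {"dp": [1.4, -22.2, 0], "spin": 7.08},
  {"dp": [1.4, -22.2, 0], "spin": 7.08},
])

```text
t: 5.58
tool_pos: [403.9, 202.0, 208.5]
ee_rot: [180.0, -0.1, 8.3]
ft_force: [15.5, 0.0, -8.8]
opening: 0.158
grasp_force: 15.0
```

Call:
play_rows([
  {"dp": [0.3, -11.1, 0], "spin": 3.54},
  {"dp": [0, 0, 0], "spin": 0},
  {"dp": [0, 0, 0], "spin": 0},
])

```text
t: 5.83
tool_pos: [402.6, 213.1, 208.4]
ee_rot: [-180.0, -0.0, 5.1]
ft_force: [0.7, 2.8, -0.5]
opening: 0.162
grasp_force: 15.0
```

```bash
python3 - <<'E'
from rig import ctrl
import numpy as np
s=ctrl.sense()
p=s["tool_pos"];d=np.array(p[:2])-[582.5,227.5]
print({k:np.round(v,1).tolist() for k,v in s.items()},np.hypot(*d),np.degrees(np.arctan2(d[1],d[0])))
E
```

```text
{'t': 5.8, 'q': [23.3, 4.9, 101.4, 0.0, 73.7, 108.1], 'joint_velocities': [-1.3, -0.5, 0.4, -0.2, 0.2, -1.5], 'joint_efforts': [0.4, -40.2, -34.8, -0.3, 0.3, 0.5], 'tool_pos': [402.6, 213.1, 208.4], 'ee_rot': [-180.0, -0.0, 5.1], 'ft_force': [0.7, 2.8, -0.5], 'ft_torque': [0.3, -0.1, -0.0], 'grasp_force': 15.0, 'opening': 0.2} 180.44820522731973 -175.4333857503166
```

Call:
play_rows([
  {"dp": [0, 0, 0], "spin": 0},
  {"dp": [0, 0, 0], "spin": 0},
  {"dp": [0, 0, 0], "spin": 0},
  {"dp": [0, 0, -30], "spin": 0},
  {"dp": [0, 0, -30], "spin": 0},
], grip=0)

```text
t: 6.25
tool_pos: [402.2, 211.8, 268.3]
ee_rot: [179.9, 0.2, 5.1]
ft_force: [0.2, -1.2, 0.4]
opening: 0.479
grasp_force: 0.0
```

Call:
play_rows([
  {"dp": [0, 0, 0], "spin": -6.88},
  {"dp": [0, 0, 0], "spin": -6.88},
  {"dp": [0, 0, 0], "spin": -6.88},
  {"dp": [0, 0, 0], "spin": -6.88},
  {"dp": [0, 0, 0], "spin": -6.88},
])

```text
t: 6.67
tool_pos: [402.8, 212.0, 268.5]
ee_rot: [180.0, 0.0, 39.8]
ft_force: [-0.1, -0.0, 0.8]
opening: 0.831
grasp_force: 0.0
```

Call:
play_rows([
  {"dp": [0, 0, 0], "spin": -6.88},
  {"dp": [0, 0, 0], "spin": -6.88},
  {"dp": [0, 0, 0], "spin": -6.88},
  {"dp": [0, 0, 0], "spin": -6.88},
  {"dp": [0, 0, 0], "spin": -6.88},
])

```text
t: 7.08
tool_pos: [402.9, 212.0, 268.5]
ee_rot: [-180.0, 0.0, 74.2]
ft_force: [0.7, 0.1, 0.7]
opening: 0.999
grasp_force: 0.0
```

Call:
play_rows([
  {"dp": [0, 0, 0], "spin": -6.88},
  {"dp": [0, 0, 0], "spin": -6.88},
  {"dp": [0, 0, 0], "spin": -6.88},
  {"dp": [-22.5, 22.5, 0], "spin": 0},
  {"dp": [-22.5, 22.5, 0], "spin": 0},
])

```text
t: 7.5
tool_pos: [451.4, 170.8, 268.9]
ee_rot: [180.0, -0.0, 94.7]
ft_force: [0.0, 0.6, -0.2]
opening: 1.001
grasp_force: 0.0
```

Call:
play_rows([
  {"dp": [-22.5, 22.5, 0], "spin": 0},
  {"dp": [-22.5, 22.5, 0], "spin": 0},
  {"dp": [-22.5, 22.5, 0], "spin": 0},
  {"dp": [-22.5, 22.5, 0], "spin": 0},
  {"dp": [-22.5, 22.5, 0], "spin": 0},
])

```text
t: 7.92
tool_pos: [573.1, 66.1, 268.4]
ee_rot: [-180.0, 0.0, 94.5]
ft_force: [-0.0, 0.2, 1.4]
opening: 0.997
grasp_force: 0.0
```

Call:
play_rows([
  {"dp": [-22.5, 22.5, 0], "spin": 0},
  {"dp": [0, 0, 0], "spin": 0},
  {"dp": [0, 0, 0], "spin": 0},
])

```text
t: 8.17
tool_pos: [596.8, 45.8, 267.6]
ee_rot: [-179.9, -0.0, 94.4]
ft_force: [-0.4, -0.4, 0.1]
opening: 0.999
grasp_force: 0.0
```

```bash
python3 - <<'E'
from rig import ctrl
import cv2,numpy as np
w=ctrl.capture("wrist")["color"];t=ctrl.capture("side")["color"]
cv2.imwrite("pics/m2.png",np.hstack([cv2.resize(w,(400,300)),cv2.resize(t[195:400,155:360],(400,400))[:300]]))
print(ctrl.sense()["tool_pos"])
E
```

```text
[595.95652803  47.35243933 268.4118184 ]
```

View pics/m2.png

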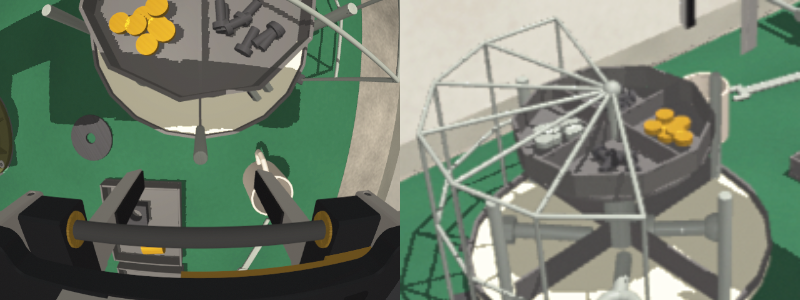

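The wrist view shows the next post at (200,158), centred between the fingers, and the fork's prongs in the bin beyond at (262,88). I'll lower over the post, grip and pull again.

Call:
play_rows([
  {"dp": [0, 0, 20], "spin": 0},
  {"dp": [0, 0, 20], "spin": 0},
  {"dp": [0, 0, 20], "spin": 0},
  {"dp": [0, 0, 0], "spin": 0},
  {"dp": [0, 0, 0], "spin": 0},
], grip=255)

```text
t: 8.68
tool_pos: [595.8, 47.8, 208.8]
ee_rot: [-180.0, -0.0, 94.6]
ft_force: [0.5, -0.2, 0.7]
opening: 0.682
grasp_force: 0.0
```

Call:
play_rows([
  {"dp": [0, 0, 0], "spin": 0},
  {"dp": [0, 0, 0], "spin": 0},
  {"dp": [0, 0, 0], "spin": 0},
  {"dp": [0, 0, 0], "spin": 0},
  {"dp": [0, 0, 0], "spin": 0},
])

```text
t: 9.1
tool_pos: [596.5, 47.2, 208.9]
ee_rot: [180.0, 0.0, 94.5]
ft_force: [0.2, -0.1, -0.6]
opening: 0.327
grasp_force: 0.0
```

Call:
play_rows([
  {"dp": [0, 0, 0], "spin": 0},
  {"dp": [0, 0, 0], "spin": 0},
  {"dp": [0, 0, 0], "spin": 0},
  {"dp": [0, 0, 0], "spin": 0},
])

```text
t: 9.43
tool_pos: [596.5, 47.1, 208.6]
ee_rot: [180.0, 0.0, 94.5]
ft_force: [1.0, -0.8, 1.0]
opening: 0.159
grasp_force: 15.0
```

Call:
play_rows([
  {"dp": [0.3, -11.1, 0], "spin": 3.54},
  {"dp": [1.4, -22.2, 0], "spin": 7.08},
])

```text
t: 9.6
tool_pos: [564.4, 47.4, 208.4]
ee_rot: [179.9, -0.0, 83.8]
ft_force: [2.5, 7.3, 5.8]
opening: 0.159
grasp_force: 15.0
```

Call:
play_rows([
  {"dp": [1.4, -22.2, 0], "spin": 7.08},
  {"dp": [1.4, -22.2, 0], "spin": 7.08},
  {"dp": [1.4, -22.2, 0], "spin": 7.08},
  {"dp": [1.4, -22.2, 0], "spin": 7.08},
  {"dp": [1.4, -22.2, 0], "spin": 7.08},
])

```text
t: 10.02
tool_pos: [462.3, 92.3, 208.5]
ee_rot: [180.0, -0.1, 48.1]
ft_force: [11.3, 8.5, -5.0]
opening: 0.16
grasp_force: 15.0
```

Call:
play_rows([
  {"dp": [1.4, -22.2, 0], "spin": 7.08},
  {"dp": [1.4, -22.2, 0], "spin": 7.08},
  {"dp": [1.4, -22.2, 0], "spin": 7.08},
  {"dp": [1.4, -22.2, 0], "spin": 7.08},
  {"dp": [1.4, -22.2, 0], "spin": 7.08},
])

```text
t: 10.43
tool_pos: [406.4, 186.6, 208.4]
ee_rot: [180.0, -0.0, 12.7]
ft_force: [10.5, -1.0, -5.0]
opening: 0.159
grasp_force: 15.0
```

Call:
play_rows([
  {"dp": [0.3, -11.1, 0], "spin": 3.54},
  {"dp": [0, 0, 0], "spin": 0},
  {"dp": [0, 0, 0], "spin": 0},
])

```text
t: 10.68
tool_pos: [404.2, 197.5, 208.4]
ee_rot: [-180.0, 0.1, 9.7]
ft_force: [-3.5, 0.6, 1.0]
opening: 0.163
grasp_force: 15.0
```

Call:
play_rows([
  {"dp": [0, 0, 0], "spin": 0},
  {"dp": [0, 0, 0], "spin": 0},
  {"dp": [0, 0, 0], "spin": 0},
  {"dp": [0, 0, -30], "spin": 0},
  {"dp": [0, 0, -30], "spin": 0},
], grip=0)

```text
t: 11.1
tool_pos: [404.4, 196.3, 268.4]
ee_rot: [180.0, 0.2, 9.5]
ft_force: [0.7, 0.3, -0.3]
opening: 0.475
grasp_force: 0.0
```

```bash
python3 - <<'E'
from rig import ctrl
import cv2,numpy as np
t=ctrl.capture("top")["color"];s=ctrl.capture("side")["color"]
cv2.imwrite("pics/top3.png",t);cv2.imwrite("pics/side3.png",s)
cv2.imwrite("pics/m3.png",np.hstack([cv2.resize(t[150:310,210:343],(333,400)),cv2.resize(s[230:390,190:370],(450,400))]))
print({k:np.round(v,1).tolist() for k,v in ctrl.sense().items() if k in("q","tool_pos","ee_rot","t")})
E
```

```text
{'t': 11.2, 'q': [21.2, 1.4, 96.5, -0.0, 81.7, 101.7], 'tool_pos': [406.2, 197.1, 272.6], 'ee_rot': [-179.9, -0.4, 9.5]}
```

View pics/m3.png

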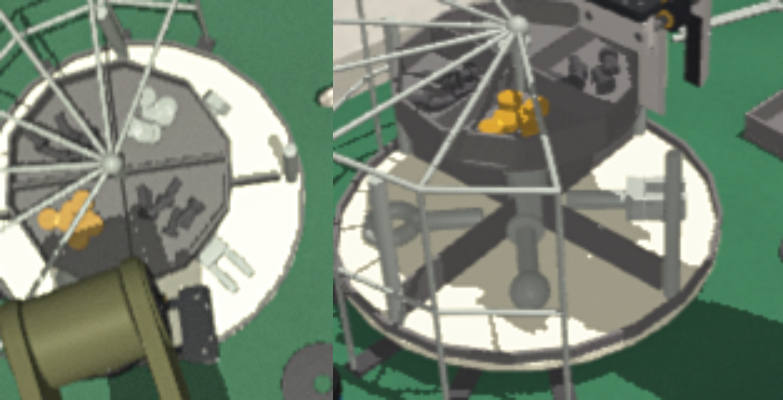

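Top view: the fork's prongs point down-right, tips at about crop (235,290) and (252,277), block at (213,248). The stand is at rest. Computing positions from this.

```bash
python3 - <<'E'
from h import *
f=lambda x,y:(210+(x-.5)/2.5,150+(y-.5)/2.5)
A=np.array([582.5,227.5])
def rep(nm,w):
    d=w[:2]-A;print(nm,w.round(1),"r",np.hypot(*d).round(1),"ang",np.degrees(np.arctan2(d[1],d[0])).round(1))
for nm,p in (("tipL",(236,290)),("tipR",(252,277)),("blkL",(203,258)),("blkR",(223,238))): rep(nm,back("top",f(*p),75))
rep("postR",back("top",f(290,146),215)); rep("postT",back("top",f(105,8),215))
g=lambda x,y:(190+(x-.5)/2.5,230+(y-.5)/2.5)
rep("side tip far top",back("side",g(681,180),75)); rep("side tip near top",back("side",g(686,196),75))
a=cv2.imread("pics/top3.png")[230:275,280:325];cv2.imwrite("pics/fk.png",cv2.resize(a,(540,540),interpolation=cv2.INTER_CUBIC))
E
```

```text
tipL [474.6 109.   75. ] r 160.3 ang -132.3
tipR [490.1  91.   75. ] r 164.9 ang -124.1
blkL [510.8 148.5  75. ] r 106.6 ang -132.2
blkR [534.8 126.1  75. ] r 112.1 ang -115.2
postR [616.8  48.7 215. ] r 182.0 ang -79.1
postT [763.6 251.6 215. ] r 182.7 ang 7.6
side tip far top [ 263.9 -150.5   75. ] r 494.3 ang -130.1
side tip near top [ 246.3 -132.6   75. ] r 492.7 ang -133.0
```

View pics/fk.png

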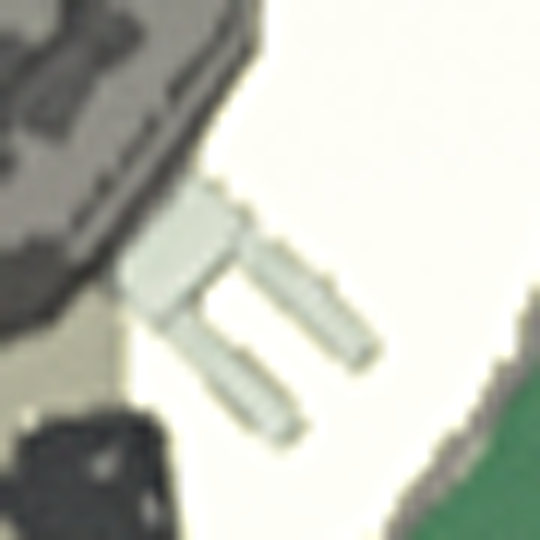

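```bash
python3 - <<'E'
from h import *
f=lambda x,y:(280+(x-6)/12,230+(y-6)/12)
A=np.array([582.5,227.5])
def rep(nm,w):
    d=w[:2]-A;print(nm,w.round(1),"r",np.hypot(*d).round(1),"ang",np.degrees(np.arctan2(d[1],d[0])).round(1));return w
t=rep("tip end mid",(back("top",f(300,440),75)+back("top",f(377,358),75))/2)
t2=rep("tip@z70",(back("top",f(300,440),70)+back("top",f(377,358),70))/2)
b=rep("block",back("top",f(183,248),75))
d=(t-b)[:2];print("dir",np.degrees(np.arctan2(d[1],d[0])),"len",np.hypot(*d),"expected 52")
l=back("top",f(288,430),75)-back("top",f(362,352),75);print("prong spacing (26)",np.hypot(*l[:2]),np.degrees(np.arctan2(l[1],l[0]))-90)
E
```

```text
tip end mid [483.6  99.1  75. ] r 162.0 ang -127.6
tip@z70 [484.1  99.4  70. ] r 161.5 ang -127.5
block [519.4 137.9  75. ] r 109.6 ang -125.2
dir -132.6707087402152 len 52.72686692996382 expected 52
prong spacing (26) 25.89567629460707 48.148683164506224
```

Fork measured: block at (519, 138), prong tips near (484, 99), direction about -132°, and the sizes agree with those given. Since rows can't lean the tool, I plan a straight-down grip on the prong tips, which stick out past the upper tier. I'll slide the fork outward, regrip nearer the block and carry it out. The wrist camera faces outward, so I turn the tool first.

Call:
play_rows([
  {"dp": [0, 0, 0], "spin": -7.05},
  {"dp": [0, 0, 0], "spin": -7.05},
  {"dp": [0, 0, 0], "spin": -7.05},
  {"dp": [0, 0, 0], "spin": -7.05},
  {"dp": [0, 0, 0], "spin": -7.05},
], grip=92)

```text
t: 11.62
tool_pos: [404.9, 196.6, 267.9]
ee_rot: [180.0, 0.0, 45.1]
ft_force: [0.1, -0.9, 0.3]
opening: 0.636
grasp_force: 0.0
```

Call:
play_rows([
  {"dp": [0, 0, 0], "spin": -7.05},
  {"dp": [0, 0, 0], "spin": -7.05},
  {"dp": [0, 0, 0], "spin": -7.05},
  {"dp": [0, 0, 0], "spin": -7.05},
  {"dp": [0, 0, 0], "spin": -7.05},
])

```text
t: 12.03
tool_pos: [404.9, 196.6, 267.9]
ee_rot: [-180.0, 0.0, 80.4]
ft_force: [0.0, -0.2, -0.3]
opening: 0.636
grasp_force: 0.0
```

Call:
play_rows([
  {"dp": [0, 0, 0], "spin": -7.05},
  {"dp": [0, 0, 0], "spin": -7.05},
  {"dp": [0, 0, 0], "spin": -7.05},
  {"dp": [0, 0, 0], "spin": -7.05},
  {"dp": [0, 0, 0], "spin": -7.05},
])

```text
t: 12.45
tool_pos: [404.9, 196.6, 267.9]
ee_rot: [-180.0, 0.0, 115.6]
ft_force: [-0.5, -0.2, -0.2]
opening: 0.641
grasp_force: 0.0
```

Call:
play_rows([
  {"dp": [0, 0, 0], "spin": -7.05},
  {"dp": [0, 0, 0], "spin": -7.05},
  {"dp": [0, 0, 0], "spin": -7.05},
  {"dp": [0, 0, 0], "spin": -7.05},
  {"dp": [0, 0, 0], "spin": -7.05},
])

```text
t: 12.87
tool_pos: [404.8, 196.6, 267.9]
ee_rot: [-180.0, -0.0, 150.9]
ft_force: [0.3, 1.0, -0.2]
opening: 0.637
grasp_force: 0.0
```

Call:
play_rows([
  {"dp": [0, 0, 0], "spin": -7.05},
  {"dp": [0, 0, 0], "spin": -7.05},
  {"dp": [0, 0, 0], "spin": -7.05},
  {"dp": [0, 0, 0], "spin": -7.05},
  {"dp": [0, 0, 0], "spin": -7.05},
])

```text
t: 13.28
tool_pos: [404.8, 196.6, 267.9]
ee_rot: [-180.0, -0.0, -173.9]
ft_force: [-0.6, 0.4, -0.1]
opening: 0.637
grasp_force: 0.0
```

Call:
play_rows([
  {"dp": [0, 0, 0], "spin": -7.05},
  {"dp": [0, 0, 0], "spin": -7.05},
  {"dp": [0, 0, 0], "spin": -7.05},
  {"dp": [0, 0, 0], "spin": -7.05},
  {"dp": [0, 0, 0], "spin": -7.05},
])

```text
t: 13.7
tool_pos: [404.8, 196.6, 267.9]
ee_rot: [180.0, -0.0, -138.6]
ft_force: [0.5, -0.2, -0.3]
opening: 0.64
grasp_force: 0.0
```

Call:
play_rows([
  {"dp": [0, 0, 0], "spin": -7.05},
  {"dp": [5.2, -31, 0], "spin": 0},
  {"dp": [5.2, -31, 0], "spin": 0},
  {"dp": [5.2, -31, 0], "spin": 0},
  {"dp": [5.2, -31, 0], "spin": 0},
])

```text
t: 14.12
tool_pos: [483.9, 97.1, 268.0]
ee_rot: [180.0, -0.0, -131.9]
ft_force: [0.6, -0.6, -0.3]
opening: 0.641
grasp_force: 0.0
```

Call:
play_rows([
  {"dp": [0, 0, 0], "spin": 0},
  {"dp": [0, 0, 0], "spin": 0},
  {"dp": [0, 0, 0], "spin": 0},
])

```text
t: 14.37
tool_pos: [482.9, 98.7, 268.0]
ee_rot: [180.0, -0.0, -131.9]
ft_force: [-1.4, 0.5, 0.4]
opening: 0.64
grasp_force: 0.0
```

```bash
python3 - <<'E'
from rig import ctrl
import numpy as np, cv2
c=ctrl.capture("wrist");cv2.imwrite("pics/w4.png",c["color"]);s=ctrl.sense()
K=c["camera_matrix"]
for P in ([484,99.3,75],[519.4,137.9,75]):
    q=np.array(c["R"])@P+c["t"];th=np.arctan2(np.hypot(*q[:2]),q[2]);u=q[:2]/np.hypot(*q[:2])*th
    print((u*[K[0][0],K[1][1]]+[K[0][2],K[1][2]]).round(0))
print({k:np.round(v,2).tolist() for k,v in s.items() if k in("q","tool_pos","ee_rot","t","opening")})
E
```

```text
[318. 215.]
[317. 263.]
{'t': 14.42, 'q': [7.33, 7.34, 90.7, 0.0, 81.98, -130.79], 'tool_pos': [482.78, 99.05, 268.22], 'ee_rot': [179.99, -0.01, -131.88], 'opening': 0.64}
```

View pics/w4.png

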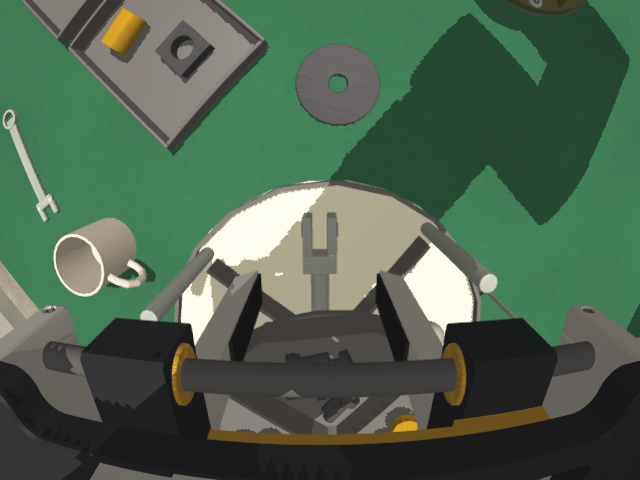

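The wrist view shows the prong tips at (320,213) and the block at (320,262). My prediction was (318,215) and (317,263), so the fork is aligned with the fingers. Descending.

Call:
play_rows([
  {"dp": [0, 0, 32], "spin": 0},
  {"dp": [0, 0, 32], "spin": 0},
  {"dp": [0, 0, 32], "spin": 0},
  {"dp": [0, 0, 32], "spin": 0},
  {"dp": [0, 0, 32], "spin": 0},
])

```text
t: 14.83
tool_pos: [482.5, 99.6, 107.3]
ee_rot: [-180.0, 0.0, -131.8]
ft_force: [0.9, 0.2, -1.7]
opening: 0.639
grasp_force: 0.0
```

Call:
play_rows([
  {"dp": [0, 0, 10], "spin": 0},
  {"dp": [0, 0, 10], "spin": 0},
  {"dp": [0, 0, 10], "spin": 0},
  {"dp": [0, 0, 7], "spin": 0},
  {"dp": [0, 0, 0], "spin": 0},
])

```text
t: 15.25
tool_pos: [483.1, 98.8, 71.1]
ee_rot: [180.0, -0.0, -131.9]
ft_force: [-0.2, -0.1, -0.5]
opening: 0.644
grasp_force: 0.0
```

Call:
play_rows([
  {"dp": [-2, 0, 0], "spin": 0},
  {"dp": [-2, 0, 0], "spin": 0},
  {"dp": [0, 0, 0], "spin": 0},
])

```text
t: 15.5
tool_pos: [486.6, 102.0, 72.3]
ee_rot: [-179.9, 0.1, -131.9]
ft_force: [0.6, -0.6, -0.3]
opening: 0.638
grasp_force: 0.0
```

Call:
play_rows([
  {"dp": [0, 0, 0], "spin": 0},
  {"dp": [0, 0, 0], "spin": 0},
  {"dp": [0, 0, 0], "spin": 0},
  {"dp": [0, 0, 0], "spin": 0},
  {"dp": [0, 0, 0], "spin": 0},
], grip=255, grip_force=25)

```text
t: 15.92
tool_pos: [485.8, 101.7, 71.5]
ee_rot: [180.0, -0.0, -131.9]
ft_force: [-0.4, 0.0, 0.1]
opening: 0.376
grasp_force: 25.0
```

Call:
play_rows([
  {"dp": [0, 0, 0], "spin": 0},
  {"dp": [0, 0, 0], "spin": 0},
  {"dp": [0, 0, 0], "spin": 0},
])

```text
t: 16.17
tool_pos: [485.8, 101.7, 71.5]
ee_rot: [180.0, -0.0, -131.9]
ft_force: [-1.4, -0.8, 1.7]
opening: 0.371
grasp_force: 25.0
```

Call:
play_rows([
  {"dp": [3, 0, 0], "spin": 0},
  {"dp": [5, 0, 0], "spin": 0},
  {"dp": [5, 0, 0], "spin": 0},
  {"dp": [3, 0, 0], "spin": 0},
  {"dp": [0, 0, 0], "spin": 0},
])

```text
t: 16.58
tool_pos: [474.7, 89.1, 71.5]
ee_rot: [180.0, -0.0, -131.9]
ft_force: [-1.7, -2.0, 2.2]
opening: 0.374
grasp_force: 25.0
```

Call:
play_rows([
  {"dp": [0, 0, 0], "spin": 0},
  {"dp": [0, 0, 0], "spin": 0},
  {"dp": [0, 0, 0], "spin": 0},
], grip=125)

```text
t: 16.83
tool_pos: [475.1, 89.8, 71.4]
ee_rot: [180.0, -0.0, -131.9]
ft_force: [0.4, 0.3, -0.4]
opening: 0.504
grasp_force: 0.0
```

Call:
play_rows([
  {"dp": [-5, 0, 0], "spin": 0},
  {"dp": [-5, 0, 0], "spin": 0},
  {"dp": [-5, 0, 0], "spin": 0},
  {"dp": [0, 0, 0], "spin": 0},
])

```text
t: 17.17
tool_pos: [485.8, 101.7, 71.4]
ee_rot: [-180.0, 0.0, -131.9]
ft_force: [-0.4, -0.3, -0.7]
opening: 0.507
grasp_force: 0.0
```

Call:
play_rows([
  {"dp": [0, 0, 0], "spin": 0},
  {"dp": [0, 0, 0], "spin": 0},
  {"dp": [0, 0, 0], "spin": 0},
  {"dp": [0, 0, 0], "spin": 0},
  {"dp": [0, 0, 0], "spin": 0},
], grip=255)

```text
t: 17.58
tool_pos: [485.1, 101.0, 71.4]
ee_rot: [180.0, -0.0, -131.9]
ft_force: [1.0, 1.7, -1.8]
opening: 0.377
grasp_force: 25.0
```

Call:
play_rows([
  {"dp": [3, 0, 0], "spin": 0},
  {"dp": [4, 0, 0], "spin": 0},
  {"dp": [2, 0, 0], "spin": 0},
  {"dp": [0, 0, 0], "spin": 0},
])

```text
t: 17.92
tool_pos: [478.8, 93.7, 71.5]
ee_rot: [180.0, -0.0, -131.9]
ft_force: [-2.8, -1.2, 0.5]
opening: 0.375
grasp_force: 25.0
```

Call:
play_rows([
  {"dp": [0, 0, 0], "spin": 0},
  {"dp": [0, 0, 0], "spin": 0},
  {"dp": [0, 0, 0], "spin": 0},
], grip=125)

```text
t: 18.17
tool_pos: [479.3, 94.2, 71.5]
ee_rot: [-180.0, 0.0, -131.9]
ft_force: [0.2, 0.3, -0.0]
opening: 0.504
grasp_force: 0.0
```

Call:
play_rows([
  {"dp": [-5, 0, 0], "spin": 0},
  {"dp": [-4, 0, 0], "spin": 0},
  {"dp": [0, 0, 0], "spin": 0},
])

```text
t: 18.42
tool_pos: [485.8, 101.5, 71.5]
ee_rot: [-180.0, 0.0, -131.9]
ft_force: [-0.2, -0.3, 0.6]
opening: 0.51
grasp_force: 0.0
```

Call:
play_rows([
  {"dp": [0, 0, 0], "spin": 0},
  {"dp": [0, 0, 0], "spin": 0},
  {"dp": [0, 0, 0], "spin": 0},
  {"dp": [0, 0, 0], "spin": 0},
  {"dp": [0, 0, 0], "spin": 0},
], grip=255, grip_force=55)

```text
t: 18.83
tool_pos: [485.1, 101.0, 71.4]
ee_rot: [180.0, 0.0, -131.9]
ft_force: [-0.0, 1.4, -1.0]
opening: 0.371
grasp_force: 55.0
```

Call:
play_rows([
  {"dp": [0, 0, -5], "spin": 0},
  {"dp": [0, 0, -5], "spin": 0},
  {"dp": [0, 0, -5], "spin": 0},
  {"dp": [0, 0, 0], "spin": 0},
  {"dp": [0, 0, 0], "spin": 0},
])

```text
t: 19.25
tool_pos: [485.2, 100.8, 86.7]
ee_rot: [-180.0, 0.0, -131.9]
ft_force: [0.0, 0.4, -4.6]
opening: 0.363
grasp_force: 55.0
```

```bash
python3 - <<'E'
from rig import ctrl
import numpy as np, cv2
cv2.imwrite("pics/side5.png",ctrl.capture("side")["color"]);s=ctrl.sense()
print({k:np.round(v,2).tolist() for k,v in s.items() if k in("q","tool_pos","ft_force","ft_torque","t","opening","grasp_force")})
E
```

```text
{'t': 19.3, 'q': [7.51, 18.23, 103.0, -0.01, 58.77, -130.59], 'tool_pos': [485.08, 100.85, 86.47], 'ft_force': [-0.6, 0.08, -5.73], 'ft_torque': [-0.03, -0.03, -0.0], 'grasp_force': 54.96, 'opening': 0.37}
```

The wrist reads about 5 N, which is the fork's weight, and it is held without slipping. Next I go over the lip, outward and up.

Call:
play_rows([
  {"dp": [0, 0, -5], "spin": 0},
  {"dp": [2, 0, -5], "spin": 0},
  {"dp": [10, 0, 0], "spin": 0},
  {"dp": [20, 0, 0], "spin": 0},
  {"dp": [20, 0, 0], "spin": 0},
])

```text
t: 19.72
tool_pos: [449.5, 61.5, 96.4]
ee_rot: [180.0, -0.0, -131.8]
ft_force: [0.7, -1.0, -4.7]
opening: 0.37
grasp_force: 55.0
```

Call:
play_rows([
  {"dp": [20, 0, 0], "spin": 0},
  {"dp": [20, 0, 0], "spin": 0},
  {"dp": [20, 0, 0], "spin": 0},
  {"dp": [20, 0, 0], "spin": 0},
  {"dp": [8, 0, 0], "spin": 0},
])

```text
t: 20.13
tool_pos: [389.8, -4.7, 96.4]
ee_rot: [180.0, -0.0, -131.9]
ft_force: [-0.5, 0.4, -5.0]
opening: 0.369
grasp_force: 55.0
```

Call:
play_rows([
  {"dp": [0, 0, -15], "spin": 0},
  {"dp": [0, 0, -25], "spin": 0},
  {"dp": [0, 0, -25], "spin": 0},
  {"dp": [0, 0, -15], "spin": 0},
  {"dp": [0, 0, 0], "spin": 0},
])

```text
t: 20.55
tool_pos: [392.9, -3.5, 179.3]
ee_rot: [-179.7, 0.2, -131.9]
ft_force: [-0.1, 0.2, -4.9]
opening: 0.369
grasp_force: 55.0
```

Call:
play_rows([
  {"dp": [9, -12, 0], "spin": 0},
  {"dp": [19, -24, 0], "spin": 0},
  {"dp": [19, -24, 0], "spin": 0},
  {"dp": [19, -24, 0], "spin": 0},
  {"dp": [19, -24, 0], "spin": 0},
])

```text
t: 20.97
tool_pos: [424.0, -84.4, 175.8]
ee_rot: [-177.8, -3.2, -135.9]
ft_force: [0.2, 0.2, -5.5]
opening: 0.369
grasp_force: 55.0
```

Call:
play_rows([
  {"dp": [19, -24, 0], "spin": 0},
  {"dp": [19, -24, 0], "spin": 0},
  {"dp": [19, -24, 0], "spin": 0},
  {"dp": [19, -24, 0], "spin": 0},
  {"dp": [19, -24, 0], "spin": 0},
])

```text
t: 21.38
tool_pos: [453.6, -172.5, 181.5]
ee_rot: [-174.7, -6.8, -141.2]
ft_force: [-0.4, 1.1, -5.3]
opening: 0.368
grasp_force: 55.0
```

Call:
play_rows([
  {"dp": [9, -12, 0], "spin": 0},
  {"dp": [0, 0, 0], "spin": 0},
  {"dp": [0, 0, 0], "spin": 3},
  {"dp": [0, 0, 0], "spin": 5},
  {"dp": [0, 0, 0], "spin": 6},
])

```text
t: 21.8
tool_pos: [455.6, -179.2, 182.4]
ee_rot: [-173.0, -5.5, -155.9]
ft_force: [-0.0, 0.7, -4.9]
opening: 0.369
grasp_force: 55.0
```

```bash
python3 - <<'E'
from rig import ctrl
import numpy as np
from scipy.spatial.transform import Rotation as Ro
s=ctrl.sense()
print({k:np.round(v,2).tolist() for k,v in s.items() if k in("q","tool_pos","ee_rot","ft_force","ft_torque","t","opening")})
T=Ro.from_euler("xyz",s["ee_rot"],degrees=True).as_matrix()
print(T.round(3), "tilt",np.degrees(np.arccos(-T[2,2])).round(2))
a=np.degrees(np.arctan2(T[1,2],T[0,2]));print("z horizontal dir",a,"base azimuth",np.degrees(np.arctan2(s["tool_pos"][1],s["tool_pos"][0])))
E
```

```text
{'t': 21.8, 'q': [-20.88, 10.38, 99.22, -9.46, 69.52, -132.11], 'tool_pos': [455.6, -179.21, 182.43], 'ee_rot': [-172.96, -5.5, -155.86], 'ft_force': [-0.04, 0.72, -4.91], 'ft_torque': [0.26, -0.11, 0.02], 'opening': 0.37}
[[-0.908 -0.417 -0.037]
 [-0.407  0.901 -0.151]
 [ 0.096 -0.122 -0.988]] tilt 8.93
z horizontal dir -103.65657854664477 base azimuth -21.47175896578188
```

At q6's limit the tool picked up a 9° tilt. The fork is still held. I'll turn the tool the other way, towards the opposite q6 end, which also suits the tray, and take the tilt out there.

Call:
play_rows([
  {"dp": [0, 0, 0], "spin": 7},
  {"dp": [0, 0, 0], "spin": 7},
  {"dp": [0, 0, 0], "spin": 7},
  {"dp": [0, 0, 0], "spin": 7},
  {"dp": [0, 0, 0], "spin": 7},
])

```text
t: 22.22
tool_pos: [455.6, -179.1, 182.5]
ee_rot: [-171.1, -0.5, 169.3]
ft_force: [-0.4, 0.8, -4.7]
opening: 0.368
grasp_force: 55.0
```

Call:
play_rows([
  {"dp": [0, 0, 0], "spin": 7},
  {"dp": [0, 0, 0], "spin": 7},
  {"dp": [0, 0, 0], "spin": 7},
  {"dp": [0, 0, 0], "spin": 7},
  {"dp": [0, 0, 0], "spin": 7},
])

```text
t: 22.63
tool_pos: [455.6, -179.1, 182.4]
ee_rot: [-172.4, 4.7, 134.7]
ft_force: [-0.3, 0.8, -5.0]
opening: 0.37
grasp_force: 55.0
```

Call:
play_rows([
  {"dp": [0, 0, 0], "spin": 7},
  {"dp": [0, 0, 0], "spin": 7},
  {"dp": [0, 0, 0], "spin": 7},
  {"dp": [0, 0, 0], "spin": 7},
  {"dp": [0, 0, 0], "spin": 7},
])

```text
t: 23.05
tool_pos: [455.7, -179.1, 182.5]
ee_rot: [-176.5, 8.2, 99.6]
ft_force: [-1.0, 1.0, -5.1]
opening: 0.367
grasp_force: 55.0
```

Call:
play_rows([
  {"dp": [0, 0, 0], "spin": 7},
  {"dp": [0, 0, 0], "spin": 7},
  {"dp": [0, 0, 0], "spin": 7},
  {"dp": [0, 0, 0], "spin": 7},
  {"dp": [0, 0, 0], "spin": 7},
])

```text
t: 23.47
tool_pos: [455.7, -179.1, 182.5]
ee_rot: [178.1, 8.7, 64.2]
ft_force: [0.3, -1.1, -5.5]
opening: 0.374
grasp_force: 55.0
```

Call:
play_rows([
  {"dp": [0, 0, 0], "spin": 7},
  {"dp": [0, 0, 0], "spin": 7},
  {"dp": [0, 0, 0], "spin": 7},
  {"dp": [0, 0, 0], "spin": 7},
  {"dp": [0, 0, 0], "spin": 7},
])

```text
t: 23.88
tool_pos: [455.7, -179.1, 182.5]
ee_rot: [173.4, 6.1, 29.0]
ft_force: [-0.1, 0.5, -5.0]
opening: 0.368
grasp_force: 55.0
```

Call:
play_rows([
  {"dp": [0, 0, 0], "spin": 7},
  {"dp": [0, 0, 0], "spin": 7},
  {"dp": [0, 0, 0], "spin": 7},
  {"dp": [0, 0, 0], "spin": 7},
  {"dp": [0, 0, 0], "spin": 7},
])

```text
t: 24.3
tool_pos: [455.7, -179.1, 182.5]
ee_rot: [171.2, 1.2, -5.7]
ft_force: [1.3, 0.5, -5.4]
opening: 0.368
grasp_force: 55.0
```

Call:
play_rows([
  {"dp": [0, 0, 0], "spin": 7},
  {"dp": [0, 0, 0], "spin": 7},
  {"dp": [0, 0, 0], "spin": 7},
  {"dp": [0, 0, 0], "spin": 7},
  {"dp": [0, 0, 0], "spin": 7},
])

```text
t: 24.72
tool_pos: [455.7, -179.1, 182.6]
ee_rot: [172.0, -4.1, -40.4]
ft_force: [-0.1, 0.7, -5.8]
opening: 0.366
grasp_force: 55.0
```

```bash
cat > st.py <<'E'
from rig import ctrl
import numpy as np
from scipy.spatial.transform import Rotation as Ro
s=ctrl.sense()
print({k:np.round(v,2).tolist() for k,v in s.items() if k in("q","tool_pos","ee_rot","ft_force","t","opening")})
T=Ro.from_euler("xyz",s["ee_rot"],degrees=True).as_matrix()
print("tilt",np.degrees(np.arccos(-T[2,2])).round(2),"z dir",np.degrees(np.arctan2(T[1,2],T[0,2])).round(1),"x dir",np.degrees(np.arctan2(T[1,0],T[0,0])).round(1), "up in tool",T[2].round(3))
E
python3 st.py
```

```text
{'t': 24.72, 'q': [-20.86, 10.37, 99.22, -9.46, 69.51, 113.02], 'tool_pos': [455.73, -179.11, 182.56], 'ee_rot': [172.04, -4.07, -40.36], 'ft_force': [-0.13, 0.74, -5.78], 'opening': 0.37}
tilt 8.93 z dir -103.5 x dir -40.4 up in tool [ 0.071  0.138 -0.988]
```

Call:
play_rows([
  {"dp": [0, 0, 0], "spin": 6.6},
  {"dp": [0, 0, 0], "spin": 6.6},
  {"dp": [0, 0, 0], "spin": 6.6},
  {"dp": [0, 0, 0], "spin": 6.6},
  {"dp": [0, 0, 0], "spin": 6.6},
])

```text
t: 25.13
tool_pos: [455.7, -179.1, 182.5]
ee_rot: [175.5, -7.7, -73.3]
ft_force: [0.3, -0.3, -5.1]
opening: 0.367
grasp_force: 55.0
```

Call:
play_rows([
  {"dp": [0, 0, 0], "spin": 4},
  {"dp": [0, 0, 0], "spin": 4},
])

```text
t: 25.3
tool_pos: [445.4, -204.2, 186.9]
ee_rot: [177.4, -6.5, -78.9]
ft_force: [-0.0, -1.3, -4.8]
opening: 0.369
grasp_force: 55.0
```

```bash
python3 st.py
```

```text
{'t': 25.3, 'q': [-25.19, 9.73, 99.19, -7.21, 69.5, 146.34], 'tool_pos': [445.35, -204.17, 186.88], 'ee_rot': [177.4, -6.47, -78.95], 'ft_force': [-0.01, -1.3, -4.81], 'opening': 0.37}
tilt 6.97 z dir -100.9 x dir -78.9 up in tool [ 0.113  0.045 -0.993]
```

Call:
play_rows([
  {"dp": [0, 0, 0], "spin": 4},
  {"dp": [0, 0, 0], "spin": 4},
  {"dp": [0, 0, 0], "spin": 4},
  {"dp": [0, 0, 0], "spin": 4},
])

```text
t: 25.63
tool_pos: [414.3, -257.1, 192.2]
ee_rot: [-179.1, -3.2, -90.5]
ft_force: [-0.1, 0.6, -5.6]
opening: 0.368
grasp_force: 55.0
```

```bash
python3 st.py
```

```text
{'t': 25.63, 'q': [-34.93, 8.46, 99.71, -2.29, 69.29, 146.33], 'tool_pos': [414.33, -257.13, 192.21], 'ee_rot': [-179.1, -3.22, -90.52], 'ft_force': [-0.06, 0.57, -5.64], 'opening': 0.37}
tilt 3.34 z dir -74.9 x dir -90.5 up in tool [ 0.056 -0.016 -0.998]
```

Call:
play_rows([
  {"dp": [12, -6, 0], "spin": -1},
  {"dp": [24, -12, 0], "spin": -1},
  {"dp": [24, -12, 0], "spin": -1},
  {"dp": [24, -12, 0], "spin": 0},
  {"dp": [24, -12, 0], "spin": 0},
])

```text
t: 26.05
tool_pos: [472.1, -363.9, 199.0]
ee_rot: [-179.3, -3.3, -87.4]
ft_force: [0.5, -0.1, -5.1]
opening: 0.368
grasp_force: 55.0
```

Call:
play_rows([
  {"dp": [24, -12, 0], "spin": 0},
  {"dp": [24, -12, 0], "spin": 0},
  {"dp": [24, -12, 0], "spin": 0},
  {"dp": [12, -6, 0], "spin": 0},
  {"dp": [0, 0, 0], "spin": 0},
])

```text
t: 26.47
tool_pos: [517.9, -446.5, 203.2]
ee_rot: [-179.4, -3.3, -87.4]
ft_force: [0.7, 0.8, -6.2]
opening: 0.369
grasp_force: 55.0
```

Call:
play_rows([
  {"dp": [0, 0, 0], "spin": 0},
  {"dp": [0, 0, 0], "spin": 0},
  {"dp": [0, 0, 0], "spin": 0},
])

```text
t: 26.72
tool_pos: [517.3, -444.3, 204.6]
ee_rot: [-179.3, -3.3, -87.4]
ft_force: [0.7, -0.2, -5.3]
opening: 0.369
grasp_force: 55.0
```

```bash
python3 st.py && python3 - <<'E'
from rig import ctrl
import cv2,numpy as np
w=ctrl.capture("wrist")["color"];t=ctrl.capture("side")["color"];u=ctrl.capture("top")["color"]
cv2.imwrite("pics/m6.png",np.vstack([np.hstack([cv2.resize(w,(400,300)),cv2.resize(t[200:340,320:507],(400,300))]),np.hstack([cv2.resize(u[120:320,170:437],(400,300)),cv2.resize(u[200:320,400:560],(400,300))])]))
E
```

```text
{'t': 26.72, 'q': [-43.01, 32.9, 65.08, -1.86, 79.2, 134.66], 'tool_pos': [517.26, -444.25, 204.55], 'ee_rot': [-179.33, -3.3, -87.38], 'ft_force': [0.7, -0.23, -5.26], 'opening': 0.37}
tilt 3.37 z dir -75.9 x dir -87.4 up in tool [ 0.058 -0.012 -0.998]
```

Call:
play_rows([
  {"dp": [-2, 6.5, 15], "spin": 0},
  {"dp": [-1.5, 6, 30], "spin": 0},
  {"dp": [0, 0, 35], "spin": 0},
  {"dp": [0, 0, 35], "spin": 0},
  {"dp": [0, 0, 25], "spin": 0},
])

```text
t: 27.28
tool_pos: [505.8, -449.4, 61.5]
ee_rot: [-179.4, -3.2, -87.4]
ft_force: [0.0, -0.6, -5.2]
opening: 0.37
grasp_force: 55.0
```

Call:
play_rows([
  {"dp": [0, 0, 10], "spin": 0},
  {"dp": [0, 0, 6], "spin": 0},
  {"dp": [0, 0, 4], "spin": 0},
  {"dp": [0, 0, 2], "spin": 0},
  {"dp": [0, 0, 0], "spin": 0},
])

```text
t: 27.7
tool_pos: [507.5, -451.8, 43.6]
ee_rot: [-179.3, -3.4, -87.4]
ft_force: [0.5, 0.5, -4.7]
opening: 0.365
grasp_force: 55.0
```

```bash
python3 st.py
```

```text
{'t': 27.7, 'q': [-44.06, 40.89, 74.4, -2.03, 61.75, 134.25], 'tool_pos': [507.46, -451.84, 43.62], 'ee_rot': [-179.25, -3.39, -87.42], 'ft_force': [0.54, 0.49, -4.69], 'opening': 0.37}
tilt 3.47 z dir -75.0 x dir -87.4 up in tool [ 0.059 -0.013 -0.998]
```

Now lower in small steps until contact shows in the wrist force.

Call:
play_rows([
  {"dp": [0, 0, 3], "spin": 0},
  {"dp": [0, 0, 3], "spin": 0},
  {"dp": [0, 0, 1], "spin": 0},
  {"dp": [0, 0, 0], "spin": 0},
])

```text
t: 28.03
tool_pos: [507.0, -451.8, 35.2]
ee_rot: [-179.3, -3.3, -87.4]
ft_force: [-0.3, 0.6, -5.1]
opening: 0.369
grasp_force: 55.0
```

Call:
play_rows([
  {"dp": [0, 0, 1], "spin": 0},
  {"dp": [0, 0, 1], "spin": 0},
  {"dp": [0, 0, 0], "spin": 0},
])

```text
t: 28.28
tool_pos: [507.3, -452.4, 33.8]
ee_rot: [-179.3, -3.4, -87.4]
ft_force: [-0.7, -1.5, -1.2]
opening: 0.37
grasp_force: 55.0
```

Contact comes at z≈34, as expected. I ease the grip so the fork can settle level, lower a little more, then release.

Call:
play_rows([
  {"dp": [0, 0, 1], "spin": 0},
  {"dp": [0, 0, 0], "spin": 0},
  {"dp": [0, 0, 1], "spin": 0},
  {"dp": [0, 0, 0], "spin": 0},
], grip_force=6)

```text
t: 28.62
tool_pos: [507.4, -452.6, 31.9]
ee_rot: [-179.3, -3.4, -87.4]
ft_force: [0.2, -3.8, 2.7]
opening: 0.38
grasp_force: 6.0
```

Call:
play_rows([
  {"dp": [0, 0, 0], "spin": 0},
  {"dp": [0, 0, 0], "spin": 0},
  {"dp": [0, 0, 0], "spin": 0},
], grip_force=3)

```text
t: 28.87
tool_pos: [507.3, -452.1, 31.4]
ee_rot: [-179.3, -3.3, -87.4]
ft_force: [0.4, -4.3, 1.9]
opening: 0.388
grasp_force: 3.0
```

Call:
play_rows([
  {"dp": [0, 0, 0], "spin": 0},
  {"dp": [0, 0, 0], "spin": 0},
  {"dp": [0, 0, 0], "spin": 0},
  {"dp": [0, 0, 0], "spin": 0},
], grip=92)

```text
t: 29.2
tool_pos: [507.1, -451.7, 31.0]
ee_rot: [-179.4, -3.3, -87.4]
ft_force: [-0.2, -0.2, 0.3]
opening: 0.618
grasp_force: 0.0
```

Call:
play_rows([
  {"dp": [0, 0, -5], "spin": 0},
  {"dp": [0, 0, -10], "spin": 0},
  {"dp": [0, 0, -20], "spin": 0},
  {"dp": [0, 0, -30], "spin": 0},
  {"dp": [0, 0, -35], "spin": 0},
])

```text
t: 29.62
tool_pos: [505.1, -445.8, 131.8]
ee_rot: [-179.4, -3.2, -87.4]
ft_force: [0.9, -0.3, 0.6]
opening: 0.637
grasp_force: 0.0
```

Call:
play_rows([
  {"dp": [-20, 0, -35], "spin": 0},
  {"dp": [-25, 0, -30], "spin": 0},
  {"dp": [0, 0, -10], "spin": 0},
  {"dp": [0, 0, 0], "spin": 0},
  {"dp": [0, 0, 0], "spin": 0},
])

```text
t: 30.03
tool_pos: [502.6, -397.5, 203.6]
ee_rot: [-179.3, -3.3, -87.4]
ft_force: [-0.9, 0.1, -0.8]
opening: 0.64
grasp_force: 0.0
```

```bash
python3 st.py && python3 - <<'E'
from rig import ctrl
import cv2,numpy as np
w=ctrl.capture("wrist")["color"];t=ctrl.capture("side")["color"];u=ctrl.capture("top")["color"]
cv2.imwrite("pics/m7.png",np.vstack([np.hstack([cv2.resize(w,(400,300)),cv2.resize(t[190:340,320:520],(400,300))]),np.hstack([cv2.resize(u[120:320,170:437],(400,300)),cv2.resize(u[200:320,400:560],(400,300))])]))
E
```

```text
{'t': 30.03, 'q': [-40.79, 27.37, 73.43, -2.01, 76.39, 137.03], 'tool_pos': [502.58, -397.48, 203.65], 'ee_rot': [-179.3, -3.34, -87.41], 'ft_force': [-0.86, 0.07, -0.84], 'opening': 0.64}
tilt 3.42 z dir -75.6 x dir -87.4 up in tool [ 0.058 -0.012 -0.998]
```

View pics/m7.png

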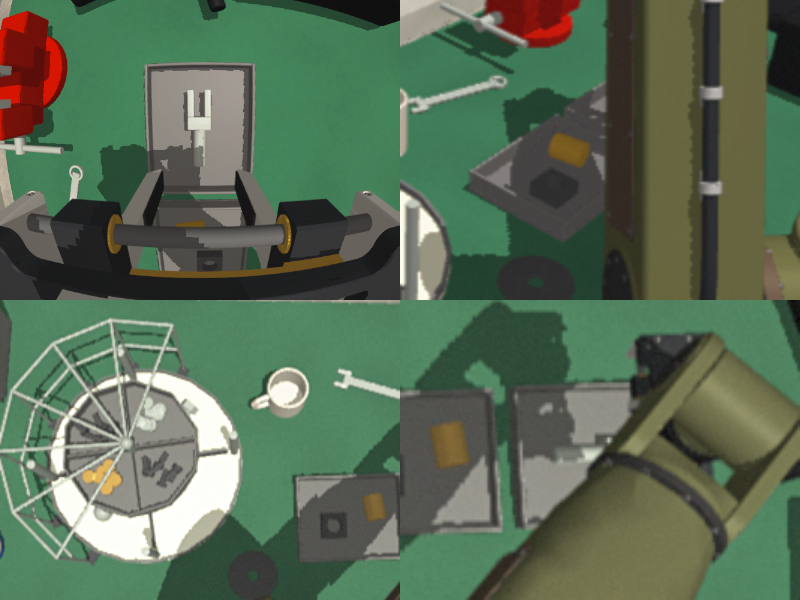

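The wrist view shows the fork flat in the middle of the empty tray, at about (200,125). The full tray, disc, mug and spanner haven't moved, and the stand is at rest with the other parts in their bins. The gripper is clear, so I'm handing in.

```bash
python3 -c "
from rig import ctrl
print(ctrl.close_job())"
```

```text
the job is handed in; nothing more can be done
None
```

I turned the stand until the fork's bin faced the guard's open front, then set the fork down gently; it lies flat in the empty tray, and the job was handed in at about 30 s.

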